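# Close the rod tin and lift off its outer lid

## Task

Hang the ear defenders that straddle the open rod tin over the bar of the rail, then lower the nested pair of lids together onto the tin so that both are seated, and let go. Then lift off the outer lid alone by its neck, leaving the inner lid seated and undisturbed on the tin, and finish still holding the outer lid in the gripper, steady and level, with its lower rim well above the top of the inner lid's knob. Do not drop anything, and do not disturb the other things on the bench.

Things in the scene. Friction and masses are not known exactly. Their poses are not given: they have to be found in the camera images.
- band_pad (a point): Ear defenders: centre of the black rubber pad at the top of the steel headband arch, 146 mm above the cups' undersides, directly above ear_defenders. Pad 44 (x) x 26 (y) x 22 (z) mm: grip it across y from above, with the fingertips not below its underside. Axes as the body's
- ear_defenders: The whole ear defenders, rigid, loose, about 260 g, standing on two grey cups astride the tin. Origin midway between the cups, at their undersides. z up; the arch lies in the x-z plane, cups at +-x. Overall 196 (x) x 64 (y) x 157 (z) mm; clear gap between the cups 116 mm, cups 66 mm tall. Either way round is good on the rail
- rail_top (a point): Middle of the bar's top line, 175 mm above the bench; the bar runs along local y, 16 mm in diameter. Hung near here, the band straddles the bar with its local y along it and the pad's underside rests on it: pad centre 11 mm above this point, cups about 40 mm above the bench
- rail: The rail, fixed to the bench: a bar 220 mm long between two posts (16 mm thick) whose tops are level with the bar. Origin on the bench below the middle of the bar, y along the bar
- tin_mouth (a point): Centre of the open mouth of the round aluminium tin, at its rim, 70 mm above the bench. Tin fixed to the bench, 90 mm outside diameter, 84 mm inside
- inner_knob (a point): Point on the axis of the inner lid's black knob (18 mm diameter), 53 mm above the plug's underside, 14 mm below the knob's top: the middle of the 28 mm that stand out above the outer lid's neck. Seated on the tin it is 41 mm above the mouth. Lifting by the knob carries both lids, the outer merely resting on the inner's flange
- lid_inner: Inner lid, loose, about 160 g: plug 76 mm diameter, 12 mm deep, chamfered; flange above it 94 mm diameter, 5 mm thick, which rests on the tin's rim; knob on top. Origin at the centre of the plug's underside, z up. The lids start nested on the bench, plug down, away from the tin
- outer_neck (a point): Centre of the outer lid's neck, half-way up: 9 mm above the plate's upper face, 27 mm above the lower rim. The neck is a tube 44 mm outside, 32 mm bore, 18 mm tall; the inner knob pokes freely through it. Nested, this is 23 mm below inner_knob with 4 mm play sideways. Grip it from above, the knob between the fingers, and lift straight up
- lid_outer: Outer lid, loose, about 140 g: aluminium cap 109 mm outside diameter, skirt 103 mm inside, plate 4 mm thick with its underside 14 mm above the lower rim. Origin at the centre of the lower rim, z up. Its rim must rise 64 mm to clear the top of the seated inner lid's knob
- wire_brush: Bystander, loose, leave alone: wire brush lying flat, 190 mm long
- hammer: Bystander, loose, leave alone: hammer lying flat, 260 mm long
- spray_can: Bystander, loose, leave alone: upright spray can, 56 mm diameter, 150 mm tall
- wire_spool: Bystander, loose, leave alone: wire spool lying flat, 90 mm diameter, 50 mm tall
- magnet_block: Bystander, loose, leave alone: square magnet block, 75 x 75 x 18 mm
- mug: Bystander, loose, leave alone: mug, 80 mm diameter, 90 mm tall
Mind the look-alikes: they are no part of the job. Leave any brown or orange look-alike of the ear_defenders alone.

How it is judged:
By the outcome, as a careful person would: the job done as asked, in the order asked, and still so for the second after the job is handed in, while the arm keeps its last pose, push and grip.
It also fails if it takes over 67 s, if anything falls off the work surface, if the arm or the gripper's body presses on something with over 40 N, if the wrist force passes 120 N, or if a joint passes its speed limit or range.

## Robot

A 7-joint arm with a two-finger parallel gripper is mounted at the origin on the work surface. World frame = base frame: x ahead of the robot, y to its left, z up, the work surface at z = 0. Lengths are in m, angles in rad, forces in N, time in s.
With the tool pointing down it reaches from about 0.35 to 0.9 m from the base axis. Payload 8.1 kg.
Tool frame: the origin (TCP) lies where the fingers leave the gripper's body, on its centre line; the fingertips stand 73 mm ahead of it and the grasp point (between the pads) lies 54 mm ahead of it; z points along the fingers, y is the direction in which the jaws open and shut (so a half turn about z gives the same grasp; the last joint's range is limited). The gripper opens to 85 mm and grips with 20 to 120 N. Pads are 22 mm wide; open, the fingers measure 114 mm over their backs; the gripper's body (76 mm by 85 mm) begins 54 mm behind the grasp point. The pads swing forward as they close: fully open they stand 13 mm farther back than shut.
Start: joints at [-1.277, 0.434, 0.025, 1.573, -0.012, 1.134, -0.075], TCP at [0.242, 0.576, 0.304] pointing down, gripper open.
Joint ranges: [-2.62, 2.62], [-0.44, 2.09], [-1.27, 1.32], [0.08, 2.57], [-1.32, 4.46], [0.12, 2], [-2.74, 2.74]. Speed limits (rad/s): [2.22, 2.22, 3.01, 3.01, 3.14, 3.14, 3.14].

## Interface

Orientations are given as a unit quaternion [x, y, z, w].
In Python, from cell import robot, cams, ticket gives the robot as it stands.
- The arm moves only by the tool play_rows, never from a script. Its argument "plan" is a list of rows, each a list of 7 numbers: the turn, a rotation vector about the world's x, y, z in rad, then the shift along the world's x, y, z in cm, then the opening, from 0 (shut) to 1 (fully open). A call has 1 to 10 rows; each row shifts and turns the pose as measured when the row begins; what a row does not reach is not made up. A row lasts 1/8 s, in which the tool goes at most 62.5 mm and 10.7 degrees, less where a joint would pass 70% of its speed; a pose out of reach is approached as far as the arm can. A call with a gripper value outside its range is refused whole. The fingers move at their own pace and stop on an object; "squeeze" is the grip in N (left out, the last holds). Time passes only in rows, so rows that do not move let the fingers close. It gives the time, the measured TCP pose, the force and the opening at its end, in the units of the state.
- robot.read_state(): the state, without advancing time (a new reading comes with each control period).
- cams.get_image(name): name is "scene" or "top"; returns (picture, depth): 384x512x3 uint8, red, green, blue; 384x512 float32, m along the optical axis (not along the pixel's ray), 0 where there is no reading.
- cams.camera_info(name): a dict with "fx", "fy", "cx", "cy" (pixels), "origin" and "rotation" of the camera in the world. Camera axes: x right, y down, z forward; pixel columns grow to the right and rows downward; lengths in m; the calibration is good to about 2 mm. A picture is of the moment at which its call begins. camera_info takes no time and is no camera call.
- ticket.finish_job(): hands the job in, once; it reports no verdict.
The state is a dict: "time_s": time; "q": joint angles; "dq": joint speeds; "effort": joint torques, N m; "eef_pos": TCP position; "tool_rot": TCP orientation; "force": force on the tool from outside, world axes, zero at the start; "ft_torque": the same for the moment, N m; "opening": opening from 0.0 (shut) to 1.0 (fully open).
Only numpy, scipy, OpenCV 4.12 (cv2) and the standard library are available. Lean on these libraries where they do the work, as an engineer would, in place of code of your own. Each camera call takes 0.05 s, during which the arm holds its last target. There are 200 camera calls.

## Working session

There is one attempt and no reset: what is moved stays moved. The work goes in short steps, Python scripts to look and compute and a tool call to move; the robot and the scene stay as the last step left them, time stands still between calls to the robot, and variables do not carry over. Pictures are saved under pics/ and viewed, about 8 in all and at most 12, crops included, and the job is handed in when it is done.

Besides the shell and the picture viewer there is one more tool, called after ">>>" as name(argument=value, ...) on one line, values as JSON. play_rows: Moves the arm, as the interface text tells. Its arguments: {"type":"object","properties":{"plan":{"type":"array","items":{"type":"array","items":{"type":"number"}}},"squeeze":{"type":"number"}},"required":["plan"]}

```bash
ls; mkdir -p pics; cat > h.py <<'E'
import numpy as np, cv2
from cell import robot, cams, ticket
def shot(n,name):
    im,d=cams.get_image(n); cv2.imwrite(f'pics/{name}.png',im[:,:,::-1]); np.savez(f'pics/{name}.npz',im=im,d=d); return im,d
def pts(n,d):
    c=cams.camera_info(n); v,u=np.mgrid[:d.shape[0],:d.shape[1]]
    P=np.stack([(u-c['cx'])/c['fx']*d,(v-c['cy'])/c['fy']*d,d],-1)
    return P@np.array(c['rotation']).T+np.array(c['origin'])
E
python3 - <<'E'
from h import *
for n in('scene','top'):
    shot(n,n+'0'); c=cams.camera_info(n); print(n,c)
print(robot.read_state())
E
```

```text
pics
scene {'fx': 346.552354089621, 'fy': 346.552354089621, 'cx': 253.17133459940504, 'cy': 190.29031457893768, 'origin': array([1.08941781, 0.23319156, 0.98793498]), 'rotation': array([ 0.5999246 ,  0.74494106, -0.2313757 , -0.17781613])}
top {'fx': 485.75700751188464, 'fy': 485.75700751188464, 'cx': 251.43623969356702, 'cy': 190.89141216130082, 'origin': array([0.24459997, 0.09994373, 1.83694077]), 'rotation': array([ 0.71494904, -0.69490348,  0.05734075, -0.05166298])}
{'time_s': 0.1, 'q': array([-1.27660807,  0.43517283,  0.02494222,  1.57401906, -0.01159581,
        1.13399727, -0.0750793 ]), 'dq': array([-0.00062137, -0.00304483,  0.0004678 , -0.00349834,  0.00116363,
        0.003141  , -0.00168437]), 'effort': array([ 2.06647921e-03, -6.71759391e+01,  1.02787849e+00, -3.16897273e+01,
        1.59418926e-02,  7.41771888e-03, -1.33541161e-05]), 'eef_pos': array([0.24142386, 0.57610223, 0.30318686]), 'tool_rot': array([ 1.97104287e-01,  9.80382259e-01, -7.21200283e-04, -8.23325950e-05]), 'force': array([ 0.38756137,  0.44407567, -0.22608217]), 'ft_torque': array([-0.03327213, -0.05794901,  0.02886065]), 'opening': 1.0004349620210675}
```

```bash
sed -i "s/np.array(c\['rotation'\]).T/Rotation.from_quat(c['rotation']).as_matrix().T/; 1a from scipy.spatial.transform import Rotation" h.py
python3 -c "
import cv2,numpy as np
a=cv2.imread('pics/scene0.png');b=cv2.imread('pics/top0.png')
cv2.imwrite('pics/s.png',cv2.resize(a,(800,600)));cv2.imwrite('pics/t.png',cv2.resize(b,(800,600)))"
```

```text
(no output)
```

View pics/s.png

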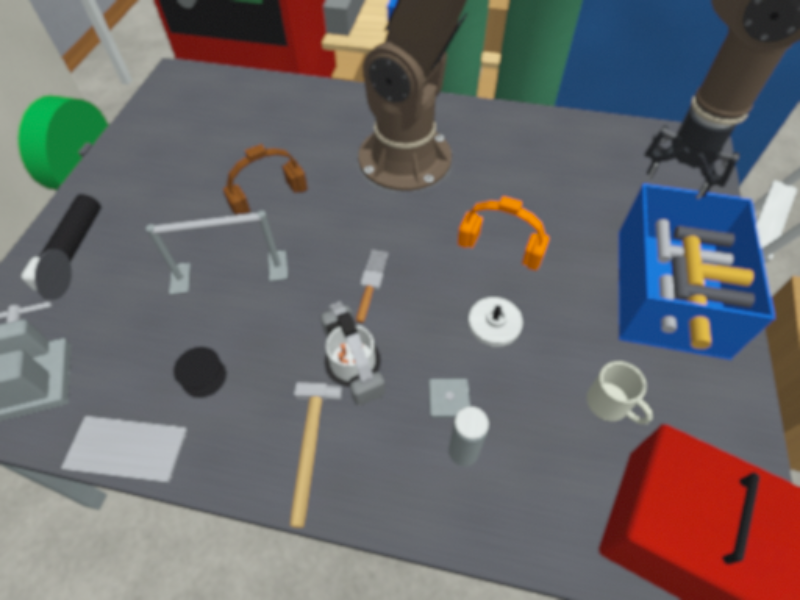

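View pics/t.png

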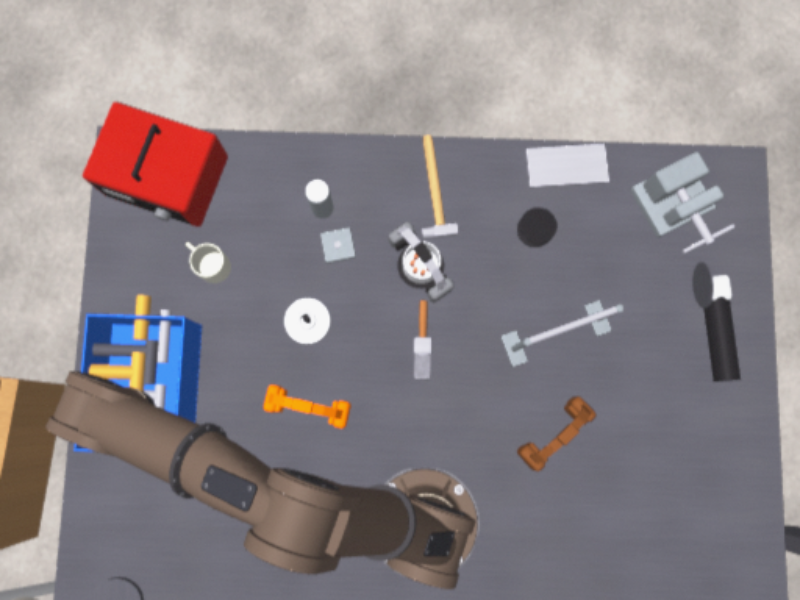

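The scene and top pictures show the grey ear defenders astride the tin (top view 423,252 of 800x600), the lids at (307,321), and the rail bar from about (522,343) to (620,308). The hammer, brush, magnet and spray can are nearby. Now the measurements.

```bash
cat > m.py <<'E'
from h import *
z=np.load('pics/top0.npz');im,d=z['im'],z['d'];P=pts('top',d);Z=P[...,2];hsv=cv2.cvtColor(im,cv2.COLOR_RGB2HSV)
def win(u,v,r):
    m=np.zeros(Z.shape,bool);m[int(v-r):int(v+r),int(u-r):int(u+r)]=1;return m&(d>0)
s=1.5625
def rep(n,m):
    q=P[m];c,sz,a=cv2.minAreaRect((q[:,:2]*1000).astype(np.float32))
    print(n,m.sum(),'med',np.median(q,0).round(4),'rect',np.round(c,1),np.round(sz,1),round(a,1),'z',np.percentile(q[:,2],[5,50,95]).round(3))
w=win(420/s,263/s,35)
rep('tablez',win(640/s,450/s,10))
rep('pad',w&(Z>.138)&(hsv[...,2]<90))
rep('arch',w&(Z>.12))
rep('defenders all >.1',w&(Z>.05)&(np.abs(Z-.07)>.006))
rep('cups',w&(Z>.055)&(Z<.072))
w=win(307/s,321/s,24)
rep('knob',w&(Z>.055)); rep('neck',w&(Z>.03)&(Z<.046)); rep('lid',w&(Z>.012)); rep('plate',w&(Z>.02)&(Z<.03))
w=win(566/s,328/s,42)
rep('bar',w&(Z>.15)); rep('rail all',w&(Z>.01))
E
python3 m.py
```

```text
tablez 398 med [ 0.1827 -0.5054 -0.0011] rect [ 183.6 -506.3] [70.6 78.2] 1.1 z [-0.009 -0.001  0.007]
pad 72 med [0.6151 0.0269 0.1557] rect [614.2  25.2] [38.6 24. ] 34.1 z [0.151 0.156 0.163]
arch 245 med [0.6128 0.0238 0.1386] rect [616.5  24.7] [143.8  27.4] 34.2 z [0.122 0.139 0.16 ]
defenders all >.1 495 med [0.6061 0.0203 0.1193] rect [616.3  26. ] [194.5  88.1] 36.0 z [0.055 0.119 0.158]
cups 283 med [0.5854 0.0122 0.0636] rect [617.3  25.1] [193.9  90.7] 36.0 z [0.056 0.064 0.071]
knob 20 med [0.4694 0.2945 0.0679] rect [469.6 294.8] [16.3 14.6] 83.1 z [0.06  0.068 0.074]
neck 71 med [0.4688 0.2939 0.0363] rect [468.2 287.6] [93.9 82.3] 3.0 z [0.031 0.036 0.044]
lid 655 med [0.4685 0.2943 0.0221] rect [463.1 291. ] [159.  170.7] 86.3 z [0.014 0.022 0.044]
plate 317 med [0.4694 0.291  0.0234] rect [469.1 295.8] [102.2 105.5] 2.5 z [0.02  0.023 0.028]
bar 312 med [ 0.457  -0.3069  0.1735] rect [ 457.9 -309.1] [ 15.9 234.6] 21.5 z [0.166 0.174 0.18 ]
rail all 503 med [ 0.4581 -0.3063  0.1697] rect [ 479.2 -330.5] [309.7 313.6] 1.5 z [0.011 0.17  0.18 ]
```

```bash
cat > g.py <<'E'
# usage: g.py x y z jawdeg rows : per-row delta to TCP target, tool down
import sys; from h import *
x,y,z,j,n=map(float,sys.argv[1:])
s=robot.read_state(); R=Rotation.from_quat(s['tool_rot'])
t=np.radians(j); Y=np.array([np.cos(t),np.sin(t),0]); Z=np.array([0,0,-1.]); X=np.cross(Y,Z)
best=min((( Rotation.from_matrix(np.c_[a*X,a*Y,Z])*R.inv()).as_rotvec() for a in (1,)),key=np.linalg.norm)
d=(np.array([x,y,z])-s['eef_pos'])*100
print('t',s['time_s'],'tcp',s['eef_pos'].round(4),'turn',best.round(4),'shift',d.round(2),'per row',(best/n).round(4),(d/n).round(3),'F',s['force'].round(1),'T',s['ft_torque'].round(2),'op',round(s['opening'],3))
E
python3 g.py .615 .026 .30 -55 14
python3 - <<'E'
from h import *
exec(open('m.py').read().split("w=win(420")[0].split('\n',1)[1])
w=win(566/s,328/s,42)&(Z>.155)
q=P[w];c=np.median(q,0);
vx,vy,x0,y0=cv2.fitLine((q[:,:2]).astype(np.float32),cv2.DIST_HUBER,0,.001,.001).ravel()
a=(q[:,:2]-[x0,y0])@[vx,vy];lo,hi=np.percentile(a,[1,99]);print(np.degrees(np.arctan2(vy,vx)),lo,hi,x0+vx*(lo+hi)/2,y0+vy*(lo+hi)/2)
E
```

```text
t 0.1 tcp [0.2414 0.5761 0.3032] turn [ 3.0000e-04 -1.7000e-03 -2.1339e+00] shift [ 37.36 -55.01  -0.32] per row [ 0.000e+00 -1.000e-04 -1.524e-01] [ 2.668 -3.929 -0.023] F [ 0.4  0.4 -0.2] T [-0.03 -0.06  0.03] op 1.0
-68.51181 -0.11458839595078571 0.11516314362494237 0.4573195337751822 -0.30803455216348363
```

>>> play_rows(plan=[[0,0,-0.152,2.67,-3.93,0,1],[0,0,-0.152,2.67,-3.93,0,1],[0,0,-0.152,2.67,-3.93,0,1],[0,0,-0.152,2.67,-3.93,0,1],[0,0,-0.152,2.67,-3.93,0,1],[0,0,-0.152,2.67,-3.93,0,1],[0,0,-0.152,2.67,-3.93,0,1],[0,0,-0.152,2.67,-3.93,0,1],[0,0,-0.152,2.67,-3.93,0,1],[0,0,-0.152,2.67,-3.93,0,1]])

```text
time_s: 1.35
eef_pos: [0.5103, 0.1724, 0.3]
tool_rot: [0.83, 0.558, -0.001, -0.003]
force: [-0.4, 0.5, -0.3]
opening: 0.998
```

```bash
python3 g.py .615 .026 .30 -55 8
```

```text
t 1.35 tcp [0.5103 0.1724 0.3   ] turn [-0.0041 -0.0043 -0.5735] shift [ 10.47 -14.64  -0.  ] per row [-0.0005 -0.0005 -0.0717] [ 1.309e+00 -1.830e+00 -1.000e-03] F [-0.4  0.5 -0.3] T [ 0.   -0.01  0.04] op 0.998
```

>>> play_rows(plan=[[0,0,-0.145,2.67,-3.73,0,1],[0,0,-0.145,2.67,-3.73,0,1],[0,0,-0.145,2.67,-3.73,0,1],[0,0,-0.11,2.0,-2.8,-1,1],[0,0,0,0,0,0,1]])

```text
time_s: 1.98
eef_pos: [0.6134, 0.0236, 0.2887]
tool_rot: [0.953, 0.302, -0.002, -0.002]
force: [-0.0, 0.3, 0.4]
opening: 0.998
```

```bash
python3 g.py .615 .026 .25 -55 1; python3 - <<'E'
from h import *
im,_=shot('scene','scene1')
a=im[150:300,170:300,::-1];cv2.imwrite('pics/s1.png',cv2.resize(a,None,fx=5,fy=4,interpolation=cv2.INTER_CUBIC)[:600,:800])
E
```

```text
t 1.975 tcp [0.6134 0.0236 0.2887] turn [-0.0028 -0.0042 -0.0035] shift [ 0.16  0.24 -3.87] per row [-0.0028 -0.0042 -0.0035] [ 0.158  0.241 -3.868] F [-0.   0.3  0.4] T [ 0.05  0.01 -0.01] op 0.998
```

View pics/s1.png

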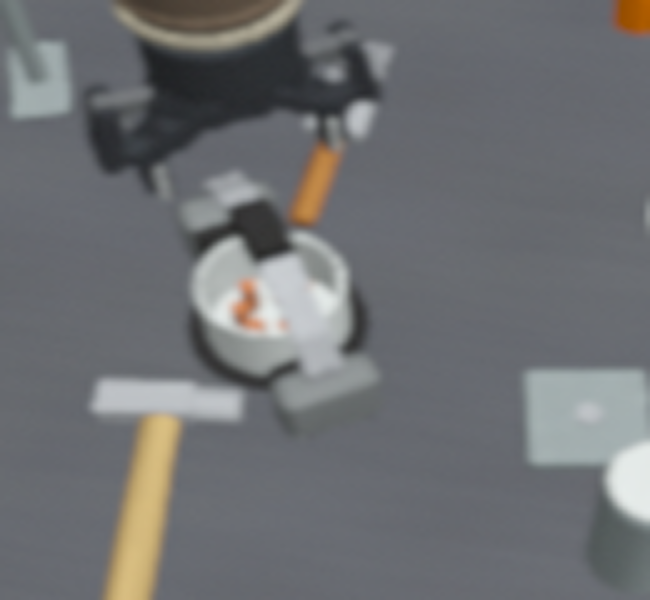

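The crop shows the open fingers in line with the black pad (at 260,230), aligned across it. The tin beneath holds low rods. Descending.

>>> play_rows(plan=[[-0.003,-0.004,-0.003,0.16,0.24,-3.0,1],[0,0,0,0,0,-2.6,1],[0,0,0,0,0,-2.2,1],[0,0,0,0,0,0,1]], squeeze=50)

```text
time_s: 2.52
eef_pos: [0.6129, 0.0337, 0.2095]
tool_rot: [0.951, 0.308, 0.0, -0.002]
force: [1.1, -0.4, -0.1]
opening: 1.0
```

```bash
python3 g.py .615 .026 .208 -55 1
```

```text
t 2.525 tcp [0.6129 0.0337 0.2095] turn [-0.0048 -0.001  -0.0151] shift [ 0.21 -0.77 -0.15] per row [-0.0048 -0.001  -0.0151] [ 0.207 -0.775 -0.152] F [ 1.1 -0.4 -0.1] T [-0.05 -0.06  0.01] op 1.0
```

>>> play_rows(plan=[[-0.004,0,-0.015,0.2,-0.75,-0.1,1],[0,0,0,0,0,0,1]])

```text
time_s: 2.78
eef_pos: [0.6156, 0.0269, 0.2104]
tool_rot: [0.954, 0.301, 0.001, -0.0]
force: [-0.2, 0.1, 0.6]
opening: 1.0
```

```bash
python3 g.py .615 .026 .208 -55 1
```

```text
t 2.775 tcp [0.6156 0.0269 0.2104] turn [-0.0014  0.0011 -0.0014] shift [-0.06 -0.09 -0.24] per row [-0.0014  0.0011 -0.0014] [-0.056 -0.085 -0.239] F [-0.2  0.1  0.6] T [-0.03 -0.05 -0.02] op 1.0
```

>>> play_rows(plan=[[0,0,0,0,0,-0.25,0.6],[0,0,0,0,0,0,0.5],[0,0,0,0,0,0,0.4],[0,0,0,0,0,0,0.2],[0,0,0,0,0,0,0],[0,0,0,0,0,0,0],[0,0,0,0,0,0,0],[0,0,0,0,0,0,0]])

```text
time_s: 3.78
eef_pos: [0.6164, 0.0267, 0.2094]
tool_rot: [0.953, 0.301, 0.002, -0.0]
force: [0.5, -0.6, 0.4]
opening: 0.294
```

```bash
python3 g.py .615 .026 .208 -55 1
```

```text
t 3.775 tcp [0.6164 0.0267 0.2094] turn [-0.0018  0.0039 -0.0015] shift [-0.14 -0.07 -0.14] per row [-0.0018  0.0039 -0.0015] [-0.139 -0.072 -0.138] F [ 0.5 -0.6  0.4] T [ 0.05 -0.03  0.08] op 0.294
```

>>> play_rows(plan=[[0,0,0,0,0,0.6,0],[0,0,0,0,0,1.5,0],[0,0,0,0,0,2.5,0],[0,0,0,0,0,3.5,0],[0,0,0,0,0,3.5,0],[0,0,0,0,0,3.5,0],[0,0,0,0,0,3.5,0],[0,0,0,0,0,2.5,0],[0,0,0,0,0,0,0]])

```text
time_s: 4.9
eef_pos: [0.6133, 0.0256, 0.4329]
tool_rot: [0.954, 0.3, 0.002, -0.0]
force: [0.3, -0.6, -3.1]
opening: 0.293
```

```bash
python3 g.py .457 -.308 .41 -68.5 10; python3 - <<'E'
from h import *
im,d=shot('scene','scene2'); P=pts('scene',d); shot('top','top2')
cv2.imwrite('pics/s2.png',cv2.resize(im[:,:,::-1][20:320,100:400],(600,600)))
E
```

```text
t 4.9 tcp [0.6133 0.0256 0.4329] turn [-0.0013  0.004  -0.2352] shift [-15.63 -33.36  -2.29] per row [-0.0001  0.0004 -0.0235] [-1.563 -3.336 -0.229] F [ 0.3 -0.6 -3.1] T [-0.04  0.01 -0.04] op 0.293
```

View pics/s2.png

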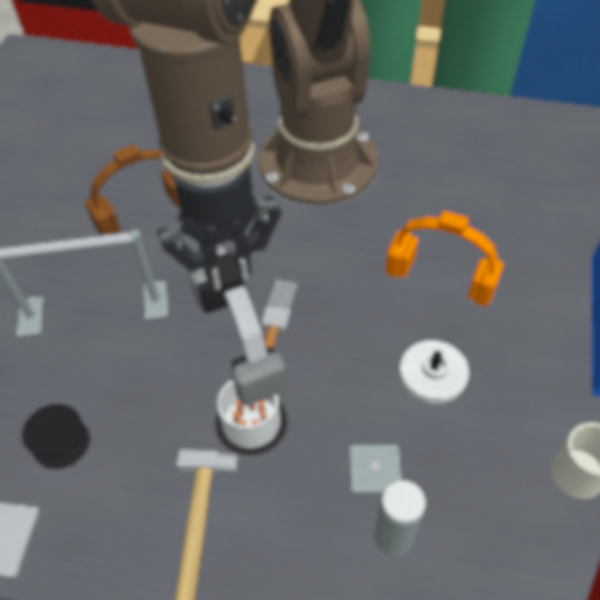

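The scene picture shows the defenders lifted clear of the tin and hanging upright below the gripper, with nothing else moved. Moving over the rail.

>>> play_rows(plan=[[0,0,-0.015,-1.0,-2.0,0,0],[0,0,-0.024,-1.56,-3.34,0,0],[0,0,-0.024,-1.56,-3.34,0,0],[0,0,-0.024,-1.56,-3.34,0,0],[0,0,-0.024,-1.56,-3.34,0,0],[0,0,-0.024,-1.56,-3.34,0,0],[0,0,-0.024,-1.56,-3.34,0,0],[0,0,-0.024,-1.56,-3.34,0,0],[0,0,-0.024,-1.56,-3.34,0,0],[0,0,0,-0.8,-1.6,0,0]])

```text
time_s: 6.25
eef_pos: [0.4523, -0.2942, 0.4221]
tool_rot: [0.982, 0.191, -0.006, -0.003]
force: [0.7, -0.2, -2.6]
opening: 0.292
```

```bash
python3 g.py .457 -.308 .43 -68.5 1
```

```text
t 6.25 tcp [ 0.4523 -0.2942  0.4221] turn [-0.0041 -0.013  -0.0086] shift [ 0.47 -1.38  0.79] per row [-0.0041 -0.013  -0.0086] [ 0.469 -1.377  0.794] F [ 0.7 -0.2 -2.6] T [-0.05  0.03  0.01] op 0.292
```

>>> play_rows(plan=[[-0.004,-0.013,-0.009,0.47,-1.38,0,0],[0,0,0,0,0,0,0]])

```text
time_s: 6.5
eef_pos: [0.4547, -0.311, 0.4215]
tool_rot: [0.983, 0.183, 0.0, -0.0]
force: [0.2, 0.4, -2.9]
opening: 0.296
```

```bash
python3 g.py .457 -.308 .254 -68.5 1; python3 - <<'E'
from h import *
im,d=shot('scene','scene3')
cv2.imwrite('pics/s3.png',cv2.resize(im[:,:,::-1][20:270,30:280],(600,600)))
E
```

```text
t 6.5 tcp [ 0.4547 -0.311   0.4215] turn [-0.0004  0.0003  0.0064] shift [  0.23   0.3  -16.75] per row [-0.0004  0.0003  0.0064] [  0.23    0.296 -16.751] F [ 0.2  0.4 -2.9] T [ 0.02 -0.09  0.02] op 0.296
```

View pics/s3.png

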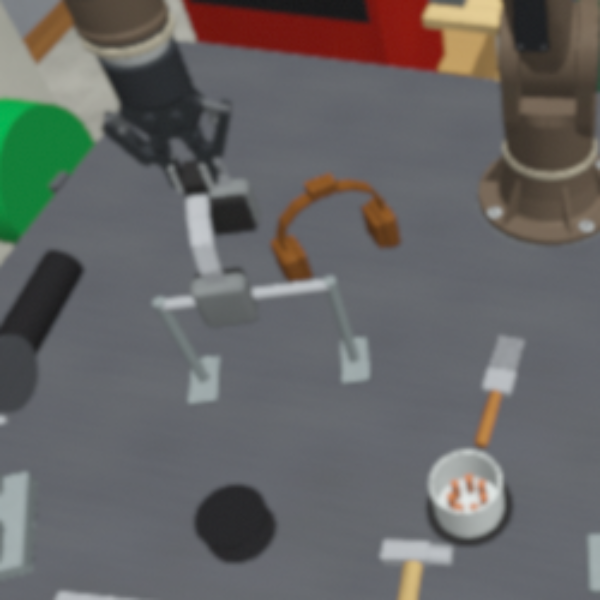

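The picture shows the defenders over the bar's middle, perpendicular to it, with the cups on either side. Lowering.

>>> play_rows(plan=[[0,0,0.006,0.23,0.3,-1.5,0],[0,0,0,0,0,-2.5,0],[0,0,0,0,0,-2.5,0],[0,0,0,0,0,-2.5,0],[0,0,0,0,0,-2.5,0],[0,0,0,0,0,-2,0],[0,0,0,0,0,-1,0],[0,0,0,0,0,0,0]])

```text
time_s: 7.55
eef_pos: [0.4606, -0.2963, 0.2645]
tool_rot: [0.981, 0.195, -0.002, -0.004]
force: [-0.9, 0.3, -1.5]
opening: 0.295
```

```bash
python3 g.py .457 -.308 .254 -68.5 1
```

```text
t 7.55 tcp [ 0.4606 -0.2963  0.2645] turn [-0.0063 -0.0056 -0.0172] shift [-0.36 -1.17 -1.05] per row [-0.0063 -0.0056 -0.0172] [-0.363 -1.169 -1.048] F [-0.9  0.3 -1.5] T [ 0.01  0.01 -0.02] op 0.295
```

>>> play_rows(plan=[[-0.006,-0.006,-0.017,-0.36,-1.17,0,0],[0,0,0,0,0,0,0],[0,0,0,0,0,-0.7,0],[0,0,0,0,0,0,0]])

```text
time_s: 8.05
eef_pos: [0.4575, -0.3095, 0.2588]
tool_rot: [0.983, 0.186, 0.002, 0.001]
force: [-0.5, -0.3, -2.7]
opening: 0.294
```

```bash
python3 g.py .457 -.308 .249 -68.5 1
```

```text
t 8.05 tcp [ 0.4575 -0.3095  0.2588] turn [0.0015 0.0039 0.0009] shift [-0.05  0.15 -0.98] per row [0.0015 0.0039 0.0009] [-0.053  0.152 -0.983] F [-0.5 -0.3 -2.7] T [ 0.    0.01 -0.01] op 0.294
```

>>> play_rows(plan=[[0,0,0,0,0.1,-0.6,0],[0,0,0,0,0,-0.2,0],[0,0,0,0,0,0,0]])

```text
time_s: 8.43
eef_pos: [0.4577, -0.3082, 0.2502]
tool_rot: [0.982, 0.186, 0.002, 0.001]
force: [0.5, 0.4, -3.1]
opening: 0.293
```

```bash
python3 g.py .457 -.308 .249 -68.5 1
```

```text
t 8.425 tcp [ 0.4577 -0.3082  0.2502] turn [0.0013 0.0039 0.0005] shift [-0.07  0.02 -0.12] per row [0.0013 0.0039 0.0005] [-0.065  0.021 -0.123] F [ 0.5  0.4 -3.1] T [-0.01 -0.01 -0.02] op 0.293
```

>>> play_rows(plan=[[0,0,0,0,0,-0.25,0],[0,0,0,0,0,0,0]])

```text
time_s: 8.68
eef_pos: [0.4579, -0.3085, 0.2492]
tool_rot: [0.982, 0.186, 0.003, 0.001]
force: [-0.6, 0.4, -2.4]
opening: 0.292
```

```bash
python3 g.py .457 -.308 .249 -68.5 1
```

```text
t 8.675 tcp [ 0.4579 -0.3085  0.2492] turn [0.0008 0.0053 0.0005] shift [-0.09  0.05 -0.02] per row [0.0008 0.0053 0.0005] [-0.085  0.047 -0.024] F [-0.6  0.4 -2.4] T [0.02 0.03 0.04] op 0.292
```

>>> play_rows(plan=[[0,0,0,0,0,-0.25,0],[0,0,0,0,0,0,0]])

```text
time_s: 8.93
eef_pos: [0.458, -0.3088, 0.2493]
tool_rot: [0.983, 0.186, 0.004, 0.001]
force: [0.1, 0.1, -3.0]
opening: 0.294
```

>>> play_rows(plan=[[0,0,0,0,0,-0.2,0],[0,0,0,0,0,0,0]])

```text
time_s: 9.18
eef_pos: [0.4582, -0.309, 0.2492]
tool_rot: [0.983, 0.186, 0.005, 0.0]
force: [-1.0, -0.3, -1.6]
opening: 0.291
```

>>> play_rows(plan=[[0,-0.005,0,-0.1,0.1,-0.5,0],[0,0,0,0,0,0,0]])

```text
time_s: 9.43
eef_pos: [0.4587, -0.3101, 0.2489]
tool_rot: [0.983, 0.186, 0.011, 0.003]
force: [-0.3, 0.7, -2.8]
opening: 0.295
```

```bash
python3 g.py .457 -.308 .249 -68.5 1
```

```text
t 9.425 tcp [ 0.4587 -0.3101  0.2489] turn [0.0009 0.0221 0.0012] shift [-0.17  0.21  0.01] per row [0.0009 0.0221 0.0012] [-0.165  0.214  0.015] F [-0.3  0.7 -2.8] T [-0.03 -0.07 -0.02] op 0.295
```

```bash
python3 - <<'E'
from h import *
s=robot.read_state();print(s['q'].round(3),s['force'])
im,d=shot('scene','scene4')
cv2.imwrite('pics/s4.png',cv2.resize(im[:,:,::-1][60:230,60:230],(600,600)))
E
```

```text
[-0.059  0.439  0.783  1.877 -0.391  0.961 -0.297] [-0.29181845  0.66319355 -2.82286501]
```

View pics/s4.png

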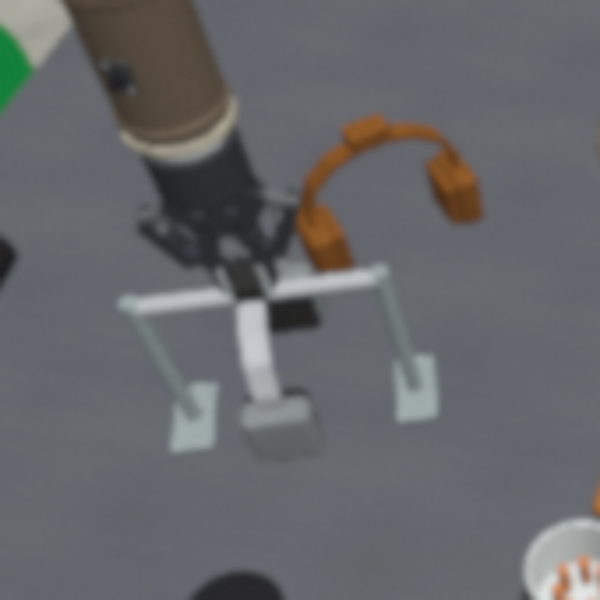

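The picture shows the pad at or just above the bar (245,280), cups either side, with the brown look-alike clear. I'll command a bit more downward and undo the small tilt.

>>> play_rows(plan=[[0,0.022,0,-0.15,0.2,0,0],[0,0,0,0,0,0,0]])

```text
time_s: 9.72
eef_pos: [0.4571, -0.3081, 0.2483]
tool_rot: [0.983, 0.186, -0.001, 0.001]
force: [-2.2, 2.8, 8.4]
opening: 0.292
```

```bash
python3 g.py .457 -.308 .249 -68.5 1
```

```text
t 9.725 tcp [ 0.4571 -0.3081  0.2483] turn [ 0.0014 -0.0022  0.0011] shift [-0.01  0.01  0.07] per row [ 0.0014 -0.0022  0.0011] [-0.014  0.006  0.072] F [-2.2  2.8  8.4] T [ 0.48  0.46 -0.03] op 0.292
```

Contact with the bar is confirmed (vertical force changed from −2.8 to +8.4 N), and the tool is level. Release and retreat.

>>> play_rows(plan=[[0,0,0,0,0,0,0.35],[0,0,0,0,0,0,0.45],[0,0,0,0,0,0,0.6],[0,0,0,0,0,0,0.6]])

```text
time_s: 10.22
eef_pos: [0.4573, -0.3076, 0.2473]
tool_rot: [0.982, 0.186, -0.002, 0.0]
force: [0.2, 0.1, 0.2]
opening: 0.597
```

>>> play_rows(plan=[[0,0,0,0,0,0.6,0.6],[0,0,0,0,0,1.5,0.6],[0,0,0,0,0,2.5,0.6],[0,0,0,0,0,3,0.6],[0,0,0,0,0,3,0.6]])

```text
time_s: 10.85
eef_pos: [0.4562, -0.3076, 0.3582]
tool_rot: [0.983, 0.186, -0.003, 0.0]
force: [0.3, 0.3, -0.1]
opening: 0.601
```

```bash
python3 g.py .469 .295 .30 -40 15; python3 - <<'E'
from h import *
im,d=shot('top','top5');shot('scene','scene5')
P=pts('top',d);Z=P[...,2]
w=np.zeros(Z.shape,bool);w[130:210,130:250]=1 
# tin after clearing
w=np.zeros(Z.shape,bool);w[145:190,245:295]=1
m=w&(d>0)&(Z>.058)&(Z<.085);q=P[m][:,:2].astype(np.float32)
print('tin',m.sum(),np.median(P[m],0),cv2.minEnclosingCircle(q),np.percentile(q,[2,98],0))
cv2.imwrite('pics/t5.png',cv2.resize(im[:,:,::-1][120:280,160:420],(780,480)))
E
```

```text
t 10.85 tcp [ 0.4562 -0.3076  0.3582] turn [ 0.0026 -0.0056  0.499 ] shift [ 1.28 60.26 -5.82] per row [ 0.0002 -0.0004  0.0333] [ 0.085  4.017 -0.388] F [ 0.3  0.3 -0.1] T [-0.01 -0.02 -0.04] op 0.601
tin 85 [0.6202349  0.02598767 0.06906189] ((0.6164225339889526, 0.023371532559394836), 0.045922473073005676) [[ 0.57300489 -0.01784372]
 [ 0.66009028  0.06791994]]
```

View pics/t5.png

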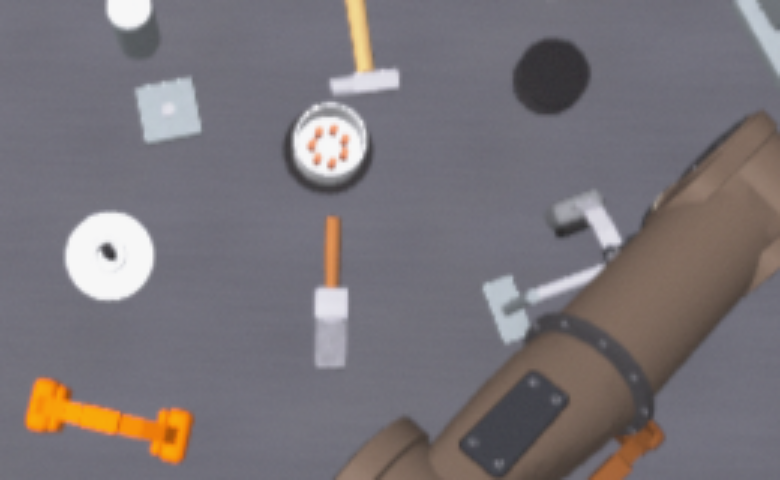

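The top view shows the defenders on the rail with the arm retreating, the tin open at (330,145), the lids at (110,255), and the bystanders unmoved. Moving to the lids.

>>> play_rows(plan=[[0,0,0.03,0,2,0.5,0.8],[0,0,0.068,0.1,4.2,0,0.8],[0,0,0.068,0.1,4.2,0,0.8],[0,0,0.068,0.1,4.2,0,0.8],[0,0,0.068,0.1,4.2,0,0.8],[0,0,0.068,0.1,4.2,0,0.8],[0,0,0.068,0.1,4.2,0,0.8],[0,0,0.068,0.1,4.2,0,0.8],[0,0,0.068,0.1,4.2,0,0.8],[0,0,0.068,0.1,4.2,0,0.8]])

```text
time_s: 12.2
eef_pos: [0.463, 0.0962, 0.3705]
tool_rot: [0.871, 0.491, 0.003, 0.003]
force: [0.3, -0.0, 0.3]
opening: 0.802
```

```bash
python3 g.py .4695 .2948 .20 -10 6
```

```text
t 12.2 tcp [0.463  0.0962 0.3705] turn [1.000e-04 8.900e-03 3.697e-01] shift [  0.65  19.86 -17.05] per row [0.     0.0015 0.0616] [ 0.108  3.31  -2.842] F [ 0.3 -0.   0.3] T [-0.02 -0.02 -0.01] op 0.802
```

>>> play_rows(plan=[[0,0.0015,0.062,0.1,3.5,-2.4,0.8],[0,0.0015,0.062,0.1,3.5,-2.4,0.8],[0,0.0015,0.062,0.1,3.5,-2.4,0.8],[0,0.0015,0.062,0.1,3.5,-2.4,0.8],[0,0.0015,0.062,0.1,3.5,-2.4,0.8],[0,0,0.05,0.1,2.5,-2.4,0.8],[0,0,0,0,0,0,0.8]])

```text
time_s: 13.08
eef_pos: [0.4684, 0.3056, 0.2247]
tool_rot: [0.764, 0.646, 0.003, -0.0]
force: [-0.7, 0.4, -0.3]
opening: 0.798
```

```bash
python3 g.py .4695 .2948 .16 -10 3
```

```text
t 13.075 tcp [0.4684 0.3056 0.2247] turn [-0.0039  0.0044 -0.0071] shift [ 0.11 -1.08 -6.47] per row [-0.0013  0.0015 -0.0024] [ 0.036 -0.361 -2.158] F [-0.7  0.4 -0.3] T [-0.06  0.02 -0.02] op 0.798
```

>>> play_rows(plan=[[-0.004,0.004,-0.007,0.1,-1.08,-1.5,0.8],[0,0,0,0,0,-2.5,0.8],[0,0,0,0,0,-2,0.8],[0,0,0,0,0,0,0.8]])

```text
time_s: 13.58
eef_pos: [0.4714, 0.2879, 0.1646]
tool_rot: [0.769, 0.639, 0.001, 0.002]
force: [-0.2, -0.2, 0.5]
opening: 0.801
```

```bash
python3 g.py .4695 .2948 .115 -10 1;  python3 - <<'E'
from h import *
im,d=shot('scene','scene6')
def proj(p):
    c=cams.camera_info('scene');r=Rotation.from_quat(c['rotation']).as_matrix().T@(np.array(p)-c['origin'])
    return c['fx']*r[0]/r[2]+c['cx'],c['fy']*r[1]/r[2]+c['cy']
for z in (.067,.039):print(proj((.4695,.2948,z)))
print('tin',proj((.6165,.0243,.07)))
cv2.imwrite('pics/s6.png',cv2.resize(im[:,:,::-1][150:260,190:370],(800,490),interpolation=cv2.INTER_CUBIC))
E
```

```text
t 13.575 tcp [0.4714 0.2879 0.1646] turn [0.0015 0.0032 0.0096] shift [-0.19  0.69 -4.96] per row [0.0015 0.0032 0.0096] [-0.189  0.695 -4.96 ] F [-0.2 -0.2  0.5] T [0.04 0.03 0.  ] op 0.801
(np.float64(318.6254184611594), np.float64(197.12175707551305))
(np.float64(317.37273594727037), np.float64(201.83378214711706))
tin (np.float64(223.4574071511266), np.float64(220.89036314819847))
```

View pics/s6.png

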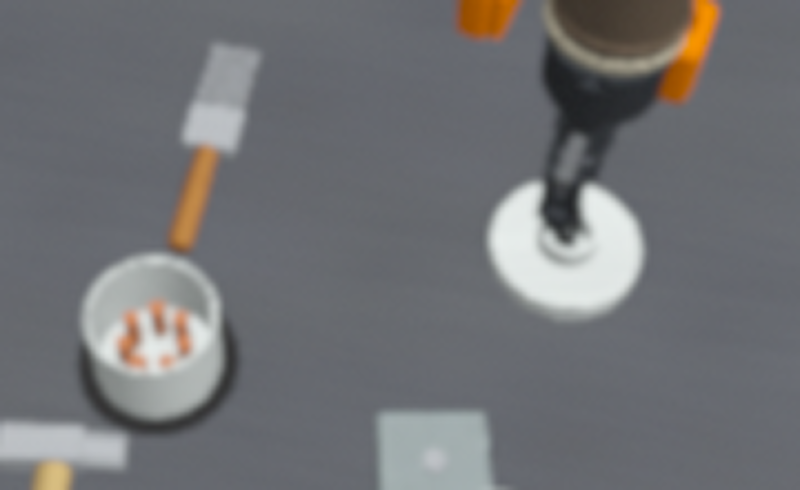

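The crop confirms that the tin rim (centre 152,317) and the lid plate (566,245) agree with their projected positions to within a pixel. Descending to the knob.

>>> play_rows(plan=[[0.001,0.003,0.01,-0.19,0.7,0,0.8],[0,0,0,0,0,-2.2,0.8],[0,0,0,0,0,-1.5,0.8],[0,0,0,0,0,0,0.8]])

```text
time_s: 14.12
eef_pos: [0.4717, 0.2964, 0.1312]
tool_rot: [0.766, 0.643, 0.004, 0.0]
force: [0.8, 0.5, 0.9]
opening: 0.801
```

```bash
python3 g.py .4695 .2948 .115 -10 1
```

```text
t 14.125 tcp [0.4717 0.2964 0.1312] turn [-0.0046  0.0057 -0.0003] shift [-0.22 -0.16 -1.62] per row [-0.0046  0.0057 -0.0003] [-0.218 -0.16  -1.62 ] F [0.8 0.5 0.9] T [-0.06 -0.    0.03] op 0.801
```

>>> play_rows(plan=[[-0.005,0.006,0,-0.22,-0.16,-1.4,0.8],[0,0,0,0,0,0,0.8]])

```text
time_s: 14.38
eef_pos: [0.4697, 0.2951, 0.1172]
tool_rot: [0.766, 0.643, 0.0, 0.0]
force: [-0.4, -0.4, -0.6]
opening: 0.798
```

```bash
python3 g.py .4695 .2948 .115 -10 1
```

```text
t 14.375 tcp [0.4697 0.2951 0.1172] turn [ 0.      0.0001 -0.0005] shift [-0.02 -0.03 -0.22] per row [ 0.      0.0001 -0.0005] [-0.017 -0.025 -0.216] F [-0.4 -0.4 -0.6] T [-0.01 -0.03  0.01] op 0.798
```

>>> play_rows(plan=[[0,0,0,0,0,-0.1,0.6],[0,0,0,0,0,0,0.45],[0,0,0,0,0,0,0.35],[0,0,0,0,0,0,0.25],[0,0,0,0,0,0,0.1],[0,0,0,0,0,0,0],[0,0,0,0,0,0,0],[0,0,0,0,0,0,0]], squeeze=60)

```text
time_s: 15.38
eef_pos: [0.4697, 0.2954, 0.1169]
tool_rot: [0.766, 0.643, 0.0, -0.0]
force: [-1.7, -0.0, 0.3]
opening: 0.184
```

```bash
python3 g.py .4695 .2948 .115 -10 1
```

```text
t 15.375 tcp [0.4697 0.2954 0.1169] turn [-0.0007  0.0003 -0.0006] shift [-0.02 -0.06 -0.19] per row [-0.0007  0.0003 -0.0006] [-0.018 -0.056 -0.185] F [-1.7 -0.   0.3] T [ 0.    0.05 -0.02] op 0.184
```

>>> play_rows(plan=[[0,0,0,0,0,0.5,0],[0,0,0,0,0,1.2,0],[0,0,0,0,0,2,0],[0,0,0,0,0,3,0],[0,0,0,0,0,3,0],[0,0,0,0,0,3,0],[0,0,0,0,0,2,0],[0,0,0,0,0,0,0]])

```text
time_s: 16.38
eef_pos: [0.4691, 0.2935, 0.2721]
tool_rot: [0.766, 0.642, 0.0, 0.0]
force: [1.2, -0.1, -3.9]
opening: 0.187
```

```bash
python3 g.py .6165 .0243 .26 -30 12
```

```text
t 16.375 tcp [0.4691 0.2935 0.2721] turn [-1.000e-04  1.000e-03 -3.481e-01] shift [ 14.74 -26.92  -1.21] per row [-0.      0.0001 -0.029 ] [ 1.229 -2.244 -0.101] F [ 1.2 -0.1 -3.9] T [-0.04 -0.01 -0.02] op 0.187
```

>>> play_rows(plan=[[0,0,-0.015,0.7,-1.3,0,0],[0,0,-0.03,1.3,-2.4,0,0],[0,0,-0.035,1.6,-2.9,0,0],[0,0,-0.035,1.6,-2.9,0,0],[0,0,-0.035,1.6,-2.9,0,0],[0,0,-0.035,1.6,-2.9,0,0],[0,0,-0.035,1.6,-2.9,0,0],[0,0,-0.035,1.6,-2.9,0,0],[0,0,-0.035,1.3,-2.4,0,0],[0,0,0,0.7,-1.4,0,0]])

```text
time_s: 17.62
eef_pos: [0.6048, 0.0247, 0.2615]
tool_rot: [0.856, 0.516, -0.009, 0.0]
force: [0.6, -0.5, -2.9]
opening: 0.184
```

```bash
python3 g.py .6165 .0243 .26 -30 1
```

```text
t 17.625 tcp [0.6048 0.0247 0.2615] turn [ 0.0089 -0.0154 -0.0383] shift [ 1.17 -0.04 -0.15] per row [ 0.0089 -0.0154 -0.0383] [ 1.171 -0.04  -0.148] F [ 0.6 -0.5 -2.9] T [ 0.05 -0.01  0.04] op 0.184
```

>>> play_rows(plan=[[0.009,-0.015,-0.038,1.17,0,0,0],[0,0,0,0,0,-2,0],[0,0,0,0,0,-2,0],[0,0,0,0,0,0,0]])

```text
time_s: 18.12
eef_pos: [0.6176, 0.0263, 0.219]
tool_rot: [0.867, 0.498, 0.001, -0.001]
force: [-0.1, -0.3, -3.5]
opening: 0.182
```

```bash
python3 g.py .6165 .0243 .2 -30 1; python3 - <<'E'
from h import *
im,d=shot('scene','scene7');shot('top','top7')
s=robot.read_state();t=s['eef_pos']
def proj(p):
    c=cams.camera_info('scene');r=Rotation.from_quat(c['rotation']).as_matrix().T@(np.array(p)-c['origin'])
    return c['fx']*r[0]/r[2]+c['cx'],c['fy']*r[1]/r[2]+c['cy']
zr=t[2]-.1169+.003+.018
ring=np.array([proj((t[0]+.0545*np.cos(a),t[1]+.0545*np.sin(a),zr)) for a in np.linspace(0,6.28,72)])
print('plate outline predicted',ring.min(0),ring.max(0))
b=im[150:300,150:310,::-1].copy();b=cv2.resize(b,(800,750),interpolation=cv2.INTER_CUBIC)
cv2.polylines(b,[np.int32((ring-[150,150]+.5)*5)],True,(0,0,255),1)
r2=np.array([proj((.6165+.045*np.cos(a),.0243+.045*np.sin(a),.07)) for a in np.linspace(0,6.28,72)])
cv2.polylines(b,[np.int32((r2-[150,150]+.5)*5)],True,(0,255,0),1)
cv2.imwrite('pics/s7.png',b[100:700])
E
```

```text
t 18.125 tcp [0.6176 0.0263 0.219 ] turn [-0.0027  0.0002  0.0041] shift [-0.11 -0.2  -1.9 ] per row [-0.0027  0.0002  0.0041] [-0.11  -0.199 -1.902] F [-0.1 -0.3 -3.5] T [0.02 0.06 0.  ] op 0.182
plate outline predicted [203.28295102 196.49243224] [241.10605204 229.23960679]
```

View pics/s7.png

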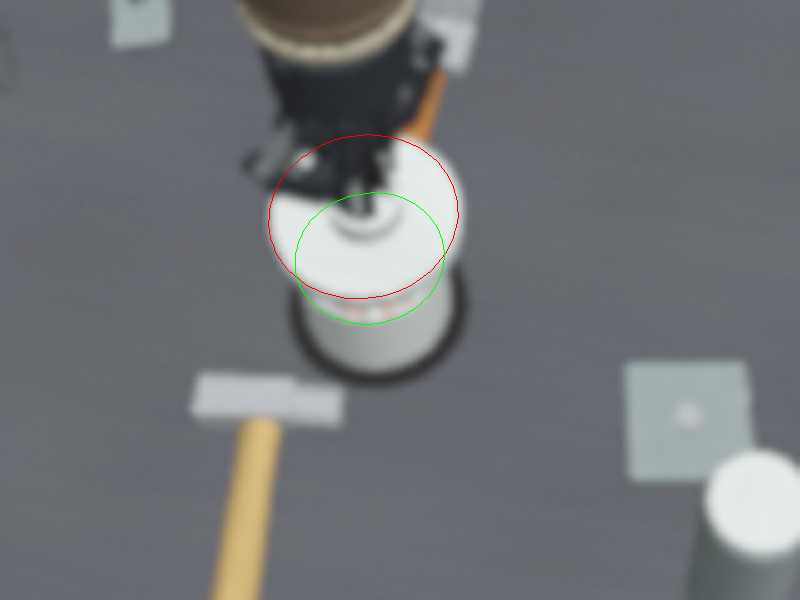

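The overlay shows the predicted lid (red, centred 365,217) and tin (green, centred 370,258) outlines matching the picture to within about 1 pixel. Lowering.

>>> play_rows(plan=[[-0.003,0,0.004,-0.11,-0.2,-1,0],[0,0,0,0,0,-1,0],[0,0,0,0,0,0,0]])

```text
time_s: 18.6
eef_pos: [0.618, 0.0244, 0.2009]
tool_rot: [0.866, 0.5, 0.002, 0.001]
force: [-0.4, 1.2, -4.2]
opening: 0.191
```

```bash
python3 g.py .6165 .0243 .19 -30 1
```

```text
t 18.6 tcp [0.618  0.0244 0.2009] turn [-0.0003  0.0055 -0.0008] shift [-0.15 -0.01 -1.09] per row [-0.0003  0.0055 -0.0008] [-0.155 -0.013 -1.094] F [-0.4  1.2 -4.2] T [-0.01  0.02  0.01] op 0.191
```

>>> play_rows(plan=[[0,0.0055,0,-0.15,0,-0.7,0],[0,0,0,0,0,0,0]])

```text
time_s: 18.85
eef_pos: [0.6165, 0.0244, 0.1936]
tool_rot: [0.866, 0.5, -0.0, -0.0]
force: [-0.3, -0.2, -4.4]
opening: 0.181
```

```bash
python3 g.py .6165 .0243 .19 -30 1
```

```text
t 18.85 tcp [0.6165 0.0244 0.1936] turn [-0.0004 -0.0003 -0.0007] shift [ 0.   -0.01 -0.36] per row [-0.0004 -0.0003 -0.0007] [ 0.001 -0.011 -0.358] F [-0.3 -0.2 -4.4] T [ 0.03  0.01 -0.04] op 0.181
```

Perfectly centred. Inserting in small steps.

>>> play_rows(plan=[[0,0,0,0,0,-0.5,0],[0,0,0,0,0,-0.4,0],[0,0,0,0,0,0,0]])

```text
time_s: 19.23
eef_pos: [0.6167, 0.0243, 0.1841]
tool_rot: [0.866, 0.5, 0.0, -0.0]
force: [-0.4, -0.4, -2.4]
opening: 0.19
```

```bash
python3 g.py .6165 .0243 .175 -30 1
```

```text
t 19.225 tcp [0.6167 0.0243 0.1841] turn [-0.0004  0.0002 -0.0005] shift [-0.02 -0.   -0.91] per row [-0.0004  0.0002 -0.0005] [-0.021 -0.003 -0.914] F [-0.4 -0.4 -2.4] T [-0.01  0.    0.04] op 0.19
```

>>> play_rows(plan=[[0,0,0,-0.02,0,-0.5,0],[0,0,0,0,0,-0.2,0],[0,0,0,0,0,0,0]])

```text
time_s: 19.6
eef_pos: [0.6166, 0.0243, 0.1767]
tool_rot: [0.866, 0.5, 0.0, -0.0]
force: [-0.1, -0.3, -4.4]
opening: 0.186
```

```bash
python3 g.py .6165 .0243 .175 -30 1
```

```text
t 19.6 tcp [0.6166 0.0243 0.1767] turn [-0.0004  0.0005 -0.0005] shift [-0.01 -0.   -0.17] per row [-0.0004  0.0005 -0.0005] [-0.009 -0.002 -0.175] F [-0.1 -0.3 -4.4] T [0.03 0.   0.01] op 0.186
```

Down freely; touch down.

>>> play_rows(plan=[[0,0,0,0,0,-0.2,0],[0,0,0,0,0,0,0]])

```text
time_s: 19.85
eef_pos: [0.6168, 0.0243, 0.175]
tool_rot: [0.866, 0.5, 0.001, 0.0]
force: [-0.5, -0.1, -2.8]
opening: 0.187
```

>>> play_rows(plan=[[0,0,0,0,0,-0.15,0],[0,0,0,0,0,0,0]])

```text
time_s: 20.1
eef_pos: [0.6169, 0.0243, 0.1751]
tool_rot: [0.866, 0.5, 0.001, -0.0]
force: [-0.5, -0.5, -2.7]
opening: 0.188
```

>>> play_rows(plan=[[0,0,0,-0.03,0,-0.3,0],[0,0,0,0,0,0,0]])

```text
time_s: 20.35
eef_pos: [0.6173, 0.0242, 0.1753]
tool_rot: [0.866, 0.5, 0.003, -0.0]
force: [-0.1, 0.7, -5.2]
opening: 0.188
```

>>> play_rows(plan=[[0,0.006,0,-0.06,0,0,0],[0,0,0,0,0,0,0]])

```text
time_s: 20.6
eef_pos: [0.6166, 0.0243, 0.175]
tool_rot: [0.866, 0.5, -0.0, -0.002]
force: [-1.8, 0.1, 2.5]
opening: 0.189
```

```bash
python3 g.py .6165 .0243 .175 -30 1
```

```text
t 20.6 tcp [0.6166 0.0243 0.175 ] turn [-0.003  -0.0022 -0.0004] shift [-0.01  0.    0.  ] per row [-0.003  -0.0022 -0.0004] [-0.012  0.004  0.001] F [-1.8  0.1  2.5] T [-0.04  0.29  0.04] op 0.189
```

Seated contact (force flips to +2.5 N at exactly the predicted height). Release and raise a bit to check.

>>> play_rows(plan=[[0,0,0,0,0,0,0.25],[0,0,0,0,0,0,0.35],[0,0,0,0,0,0,0.6],[0,0,0,0,0,0,0.85],[0,0,0,0,0,1.5,0.85],[0,0,0,0,0,3,0.85],[0,0,0,0,0,3,0.85],[0,0,0,0,0,0,0.85]])

```text
time_s: 21.6
eef_pos: [0.6174, 0.0237, 0.2551]
tool_rot: [0.866, 0.5, 0.001, -0.001]
force: [0.8, -0.8, -1.1]
opening: 0.854
```

```bash
python3 g.py .6165 .0243 .155 -30 1; python3 - <<'E'
from h import *
im,d=shot('scene','scene8')
def proj(p):
    c=cams.camera_info('scene');r=Rotation.from_quat(c['rotation']).as_matrix().T@(np.array(p)-c['origin'])
    return c['fx']*r[0]/r[2]+c['cx'],c['fy']*r[1]/r[2]+c['cy']
o=[140,140]
b=cv2.resize(im[140:260,140:300,::-1],(800,600),interpolation=cv2.INTER_CUBIC)
for R,z,c in((.0545,.079,(0,0,255)),(.022,.097,(0,255,0)),(.0545,.061,(255,0,0))):
    r=np.array([proj((.6165+R*np.cos(a),.0243+R*np.sin(a),z)) for a in np.linspace(0,6.28,72)])
    cv2.polylines(b,[np.int32((r-o+.5)*5)],True,c,1)
cv2.imwrite('pics/s8.png',b)
E
```

```text
t 21.6 tcp [0.6174 0.0237 0.2551] turn [-0.0024  0.0002  0.0003] shift [ -0.09   0.06 -10.01] per row [-0.0024  0.0002  0.0003] [ -0.091   0.058 -10.008] F [ 0.8 -0.8 -1.1] T [0.03 0.04 0.01] op 0.854
```

View pics/s8.png

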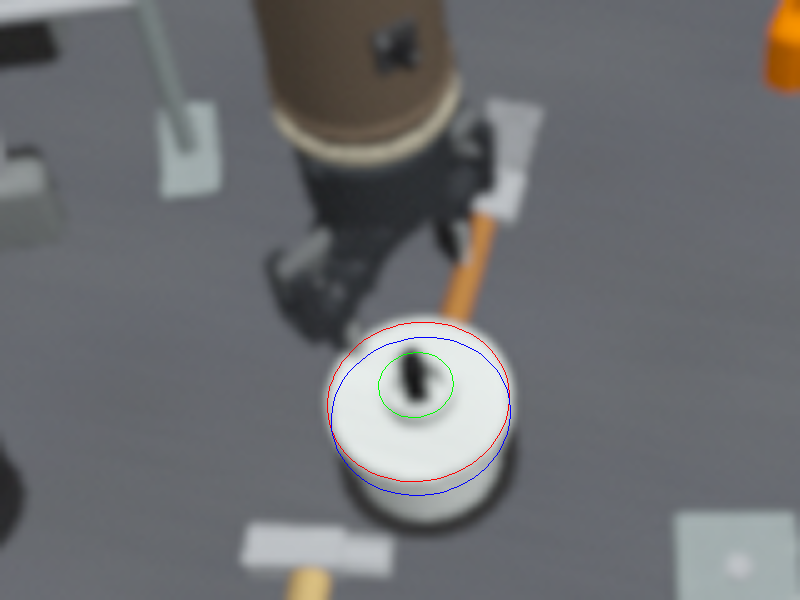

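The picture shows both lids seated and level on the tin, with plate and neck on the predicted outlines (neck centre about 417,386). Descending to the neck.

>>> play_rows(plan=[[-0.002,0,0,-0.05,0.06,-2,0.85],[0,0,0,0,0,-3,0.85],[0,0,0,0,0,-2.5,0.85],[0,0,0,0,0,0,0.85]])

```text
time_s: 22.15
eef_pos: [0.6148, 0.0249, 0.1756]
tool_rot: [0.866, 0.5, -0.002, -0.001]
force: [0.4, -0.9, 0.2]
opening: 0.85
```

```bash
python3 g.py .6167 .0243 .155 -30 1
```

```text
t 22.15 tcp [0.6148 0.0249 0.1756] turn [-0.0004 -0.0041 -0.0003] shift [ 0.19 -0.06 -2.06] per row [-0.0004 -0.0041 -0.0003] [ 0.192 -0.057 -2.063] F [ 0.4 -0.9  0.2] T [ 0.02  0.03 -0.05] op 0.85
```

>>> play_rows(plan=[[0,-0.004,0,0.19,-0.06,-1.0,0.85],[0,0,0,0,0,-0.8,0.85],[0,0,0,0,0,0,0.85]])

```text
time_s: 22.52
eef_pos: [0.6175, 0.0241, 0.158]
tool_rot: [0.866, 0.5, 0.001, 0.0]
force: [0.1, 0.6, 0.0]
opening: 0.847
```

```bash
python3 g.py .6167 .0243 .155 -30 1
```

```text
t 22.525 tcp [0.6175 0.0241 0.158 ] turn [-0.0006  0.0018 -0.0001] shift [-0.08  0.02 -0.3 ] per row [-0.0006  0.0018 -0.0001] [-0.078  0.019 -0.296] F [0.1 0.6 0. ] T [-0.06 -0.02  0.02] op 0.847
```

>>> play_rows(plan=[[0,0.002,0,-0.08,0.02,-0.35,0.75],[0,0,0,0,0,0,0.68],[0,0,0,0,0,0,0.62],[0,0,0,0,0,0,0.57],[0,0,0,0,0,0,0.53]], squeeze=40)

```text
time_s: 23.15
eef_pos: [0.6171, 0.0245, 0.1555]
tool_rot: [0.866, 0.5, 0.001, -0.0]
force: [-0.5, 0.8, -0.3]
opening: 0.529
```

```bash
python3 g.py .6167 .0243 .155 -30 1
```

```text
t 23.15 tcp [0.6171 0.0245 0.1555] turn [-0.0011  0.0012 -0.0002] shift [-0.04 -0.02 -0.05] per row [-0.0011  0.0012 -0.0002] [-0.037 -0.016 -0.046] F [-0.5  0.8 -0.3] T [0.05 0.22 0.02] op 0.529
```

>>> play_rows(plan=[[0,0,0,0,0,0,0.5],[0,0,0,0,0,0,0.45],[0,0,0,0,0,0,0.4],[0,0,0,0,0,0,0.35],[0,0,0,0,0,0,0.35],[0,0,0,0,0,0,0.35]])

```text
time_s: 23.9
eef_pos: [0.6171, 0.0245, 0.156]
tool_rot: [0.866, 0.5, 0.001, -0.0]
force: [-1.7, 0.4, 3.0]
opening: 0.493
```

```bash
python3 g.py .6167 .0243 .155 -30 1
```

```text
t 23.9 tcp [0.6171 0.0245 0.156 ] turn [-0.0014  0.0016 -0.    ] shift [-0.04 -0.02 -0.1 ] per row [-0.0014  0.0016 -0.    ] [-0.044 -0.015 -0.096] F [-1.7  0.4  3. ] T [ 0.02  0.25 -0.  ] op 0.493
```

>>> play_rows(plan=[[0,0,0,0,0,0.4,0.35],[0,0,0,0,0,0.8,0.35],[0,0,0,0,0,1,0.35],[0,0,0,0,0,0,0.35]])

```text
time_s: 24.4
eef_pos: [0.6172, 0.0243, 0.1792]
tool_rot: [0.866, 0.5, 0.001, 0.0]
force: [-0.4, -0.1, -1.8]
opening: 0.492
```

```bash
python3 g.py .6171 .0245 .27 -30 1
```

```text
t 24.4 tcp [0.6172 0.0243 0.1792] turn [-0.0009  0.0017 -0.    ] shift [-0.01  0.02  9.08] per row [-0.0009  0.0017 -0.    ] [-0.013  0.023  9.075] F [-0.4 -0.1 -1.8] T [0.01 0.04 0.02] op 0.492
```

Straight, with about 1.4–1.8 N of load (outer lid only). Continue.

>>> play_rows(plan=[[0,0.001,0,0,0,0.8,0.35],[0,0,0,0,0,1,0.35],[0,0,0,0,0,1,0.35],[0,0,0,0,0,1,0.35],[0,0,0,0,0,0,0.35]])

```text
time_s: 25.02
eef_pos: [0.6174, 0.0243, 0.2205]
tool_rot: [0.866, 0.5, 0.001, -0.0]
force: [-0.2, 0.1, -1.1]
opening: 0.495
```

>>> play_rows(plan=[[0,0,0,0,0,0.8,0.35],[0,0,0,0,0,1.2,0.35],[0,0,0,0,0,1.5,0.35],[0,0,0,0,0,2,0.35],[0,0,0,0,0,2,0.35],[0,0,0,0,0,1.2,0.35],[0,0,0,0,0,0,0.35],[0,0,0,0,0,0,0.35]])

```text
time_s: 26.02
eef_pos: [0.6169, 0.0241, 0.3134]
tool_rot: [0.866, 0.5, 0.001, -0.0]
force: [-0.1, -0.1, -1.8]
opening: 0.497
```

```bash
python3 g.py .6171 .0245 .30 -30 1; python3 - <<'E'
from h import *
im,d=shot('scene','scene9');cv2.imwrite('pics/s9.png',cv2.resize(im[:,:,::-1][50:290,40:360],(800,600),interpolation=cv2.INTER_CUBIC))
E
```

```text
t 26.025 tcp [0.6169 0.0241 0.3134] turn [-0.0011  0.0017  0.0003] shift [ 0.02  0.04 -1.34] per row [-0.0011  0.0017  0.0003] [ 0.024  0.043 -1.336] F [-0.1 -0.1 -1.8] T [-0.03 -0.02  0.03] op 0.497
```

View pics/s9.png

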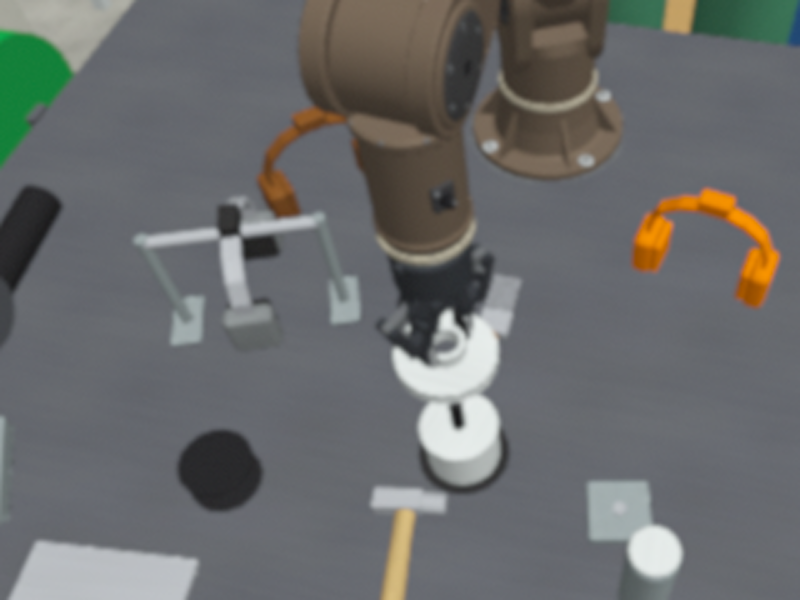

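The picture shows the outer lid level in the gripper (445,355), the inner lid seated on the tin with its knob clear (460,425), and the defenders hanging on the bar (230,225). I'll let it settle, then hand in.

>>> play_rows(plan=[[0,0,0,0,0,0,0.35],[0,0,0,0,0,0,0.35],[0,0,0,0,0,0,0.35]])

```text
time_s: 26.45
eef_pos: [0.6163, 0.0241, 0.3118]
tool_rot: [0.866, 0.5, -0.0, -0.0]
force: [0.1, 0.2, -1.3]
opening: 0.497
```

```bash
python3 - <<'E'
from h import *
_,d=shot('top','top9');P=pts('top',d);Z=P[...,2]
w=np.zeros(Z.shape,bool);w[170:235,325:400]=1;m=w&(d>0)&(Z>.187)
print('defenders top',m.sum(),np.median(P[m],0).round(3))
_,d=shot('scene','scene10');P=pts('scene',d);Z=P[...,2]
m=(np.hypot(P[...,0]-.6165,P[...,1]-.0243)<.046)&(d>0)&(Z>.05)&(Z<.13);m2=m&(Z>.065)&(Z<.085)
A=np.c_[P[m2][:,:2]-[.6165,.0243],np.ones(m2.sum())];print('flange plane',np.linalg.lstsq(A,P[m2][:,2],rcond=None)[0].round(3),m2.sum())
s=robot.read_state();print(s['eef_pos'],s['force'],s['opening'],abs(s['dq']).max())
print(ticket.finish_job())
E
```

```text
defenders top 104 [ 0.456 -0.307  0.196]
flange plane [-0.013 -0.002  0.075] 563
[0.61635235 0.02409553 0.31189253] [-0.19889561  0.49926938 -0.7692581 ] 0.49298486151411697 0.0020348637824687816
the job is handed in; nothing more can be done
None
```

The job is done and handed in at about 26.5 s. I hung the ear defenders over the middle of the rail's bar and lowered both lids onto the tin by the inner knob. After letting go, I lifted the outer lid off by its neck and am still holding it.

What the last checks showed:
- **Ear defenders:** top at z = 0.196 m (expected about 0.197), at (0.456, -0.307), within 2 mm of the bar's middle as I measured it.
- **Inner lid:** flange level to within about 0.013 rad and 75 mm above the bench, which is the seated height.
- **Outer lid:** raised about 156 mm, where 64 mm was needed. It is steady and level, and the load of 0.8–1.8 N is in line with one lid.
- **Bystanders:** none looked disturbed in the pictures. The mug was out of frame in the later views, so I didn't recheck it.

The force reading disagreed with the rest at both touchdowns. The arm stopped at the expected contact height while the reading still showed the full hanging weight. It turned to an upward push only after I levelled the tool, and I let go after that.

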